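# Open the hobby case and unscrew the track-pin jar

## Robot

A 7-joint arm with a two-finger parallel gripper is mounted at the origin on the work surface. World frame = base frame: x ahead of the robot, y to its left, z up, the work surface at z = 0. Lengths are in m, angles in rad, forces in N, time in s.
With the tool pointing down it reaches from about 0.4 to 0.85 m from the base axis. Payload 10.4 kg.
Tool frame: the origin (TCP) lies at the very end of the fingers, on their centre line; the grasp point (between the pads) lies 19 mm behind it; z points along the fingers, y is the line along which they close (so a half turn about z gives the same grasp; the last joint's range is limited). The gripper opens to 85 mm and grips with 20 to 120 N. Pads are 22 mm wide; open, the fingers measure 114 mm over their backs; the gripper's body (76 mm by 85 mm) begins 54 mm behind the grasp point. The pads swing forward as they close: fully open they stand 13 mm farther back than shut.
Start: joints at [1.2, 0.332, -0.065, 1.46, 0.022, 1.35, -0.088], TCP at [0.213, -0.588, 0.231] pointing down, gripper open.
Joint ranges: [-2.6, 2.6], [-0.5, 2.12], [-1.47, 1.34], [0.16, 2.42], [-1.27, 4.41], [0.06, 2.06], [-2.6, 2.6]. Speed limits (rad/s): [2.22, 2.22, 2.79, 2.79, 3.14, 3.14, 3.14].

## Interface

Orientations are given as [roll, pitch, yaw] about the fixed x, y, z axes, in that order (R = Rz(yaw) Ry(pitch) Rx(roll)).
In Python, from station import r, snapshot gives the robot as it stands.
- The arm moves only by the tool drive_tool, never from a script. Its argument "rows" is a list that holds one entry, the list of rows, each a list of 7 numbers: the turn, a rotation vector about the tool's x, y, z in units of 5 degrees (1.0 is 5 degrees), then the shift along the tool's x, y, z in m, then the finger opening in m, from 0 to 0.0854. A call has 1 to 8 rows; each row shifts and turns the commanded pose from where the row before left it, along the tool's axes as they then stand; what a row does not reach is not made up. A row lasts 1/12 s, in which the tool goes at most 41.7 mm and 7.16 degrees, less where a joint would pass 70% of its speed; a pose out of reach is approached as far as the arm can. A call with a gripper value outside its range is refused whole. The fingers move at their own pace and stop on an object; "squeeze" is the grip in N (left out, the last holds). Time passes only in rows, so rows that do not move let the fingers close. It gives the time, the measured TCP pose, the force, the opening and the grip force at its end, in the units of the state.
- r.sense(): the state, without advancing time (a new reading comes with each control period).
- snapshot(name): name is "side" or "top" or "wrist"; returns a dict with "color" (420x560x3 uint8, red, green, blue), "K" (3x3 intrinsics, pixels), "world_to_cam" (4x4, takes a point from world to camera coordinates); the wrist camera has in their place "hand_eye" (4x4, takes a point from camera to tool coordinates, whose origin is the TCP and whose axes are the flange's). Camera axes: x right, y up, looking along -z (the intrinsics and any distortion apply to the point x, -y, -z); pixel columns grow to the right and rows downward; lengths in m; the calibration is good to about 2 mm. A picture is of the moment at which its call begins: read the wrist's pose just before it. There is no depth.
- r.sign_off(): hands the job in; it is judged then, once.
The state is a dict: "clock": time; "joint_positions": joint angles; "dq": joint speeds; "tau": joint torques, N m; "tcp_pos": TCP position; "tool_rot": TCP orientation; "contact_force": force on the tool from outside, world axes, zero at the start; "moment": the same for the moment, N m; "opening": finger opening in m; "grasp_force": force on a finger pad.
Only numpy, scipy, OpenCV 4.12 (cv2) and the standard library are available. Lean on these libraries where they do the work, as an engineer would, in place of code of your own. Each camera call takes 0.05 s, during which the arm holds its last target. There are 200 camera calls.

## Task

On the model-railway bench, lift the lid of the aluminium case by its handle until it rests open on its stop. Then unscrew the tight black cap of the square white jar, which stands braced in its rubber socket inside the case: turn it anticlockwise until the threads let go, without pulling the jar up out of the socket, and raise it straight up. Finish still gripping the cap, level and clear of the jar, about two centimetres above its mouth and over it, with the lid left open and the other things left where they are.

Things in the scene. Friction and masses are not known exactly. Their poses are not given: they have to be found in the camera images.
- case: Fixed aluminium carrying case, open-topped lower half 300 x 200 x 62 mm, walls and floor 6 mm. Origin: centre of its underside; x along its length, front (handle side) at -y, hinge at +y, z up.
- lid (a joint): Hinged lid of the case, 300 x 200 x 50 mm deep (hollow), 0.35 kg. 0 = shut, grows as it opens, 1.75 rad = open on its stop. It falls shut if let go below about 1.1 rad and falls open on to its stop by itself above about 1.35 rad.
- lid_handle (a point): Middle of the lid's handle: a black round bar 10 mm thick and 110 mm long, parallel to the case's x, standing 42 mm out from the lid's front face (32 mm of free room behind it at the lid, more than 60 mm below it). It moves with the lid about the hinge; the bar can turn in the fingers' grip. The point's axes are those of the lid (when shut, those of the case).
- lid_hinge (a point): Middle of the lid's hinge line, which runs along the case's x at the rear (+y) rim, 62 mm above the case's underside. Shut, the handle lies 242 mm towards the case's -y from here and 26 mm higher.
- socket: Fixed black rubber socket on the case floor, 81 x 81 x 20 mm, with a square well of 65 mm, 12 mm deep, that keeps the square jar from turning. Origin: centre of its underside (on the case floor); the well's floor is 8 mm above it.
- jar: Loose square white plastic jar, 62 x 62 mm and 54 mm high to the shoulder, above it a neck with thread ramps; about 0.3 kg. It stands in the socket and is held there by nothing but its weight. Origin: centre of its underside, z up.
- jar_rim (a point): Centre of the top of the jar's neck, 78 mm above the jar's underside. A spring-loaded sealing disc on it stands 4 mm higher when the cap is tight and 8 mm higher when the cap is off.
- cap: Loose round black ribbed cap on the jar, 58 mm across and 24 mm high, 35 g. Origin: centre of its lower (skirt) edge, z up to its top 24 mm higher; when tight this is 62 mm above the jar's underside (16 mm below jar_rim). The cap's and jar's x axes agree when fully tight; it starts 0 to 0.2 rad looser.
- cap_top (a point): Centre of the cap's top. Twist-off thread: unscrews anticlockwise seen from above, rising 2.6 mm per rad; the three lugs are free of the threads from 1.15 to 1.6 rad past fully tight, where the cap lifts straight off; a stop ends the turn at about 1.66 rad. Turning takes up to about 0.5 N m: a sprung seal presses the cap up against the threads with about 20 N.
- tin: Steel tin 34 mm across, 40 mm high, standing in one end of the case; leave alone. Origin: centre of underside.
- vial: Clear bottle 26 mm across, 60 mm high, standing in the other end of the case; leave alone. Origin: centre of underside.
- wagon: Grey model wagon 130 x 34 x 49 mm on the bench; leave alone. Origin: centre of underside.
- tree: Model fir tree about 90 mm high on the bench; leave alone. Origin: centre of underside.
- house: Brick model house 70 x 90 x 75 mm on the bench; leave alone. Origin: centre of underside.
- glue: White glue bottle 42 mm across, 110 mm high, on the bench; leave alone. Origin: centre of underside.
- driver: Screwdriver 160 mm long lying on the bench; leave alone. Origin: on the underside, x towards its tip.

How it is judged:
By the outcome, as a careful person would: the job done as asked, in the order asked, and still so for the second after the job is handed in, while the arm keeps its last pose, push and grip.
It also fails if it takes over 64 s, if anything falls off the work surface, if the arm or the gripper's body presses on something with over 40 N, if the wrist force passes 120 N, or if a joint passes its speed limit or range.

## Working session

There is one attempt and no reset: what is moved stays moved. The work goes in short steps, Python scripts to look and compute and a tool call to move; the robot and the scene stay as the last step left them, time stands still between calls to the robot, and variables do not carry over. Pictures are saved under pics/ and viewed, at most 10 in all, crops included, and the job is handed in when it is done.

Besides the shell and the picture viewer there is one more tool, called after "Call:" by a JSON object that holds its "fn" and its "kwargs", one argument or row to a line. drive_tool: Moves the arm, as the interface text tells. Its arguments: {"type":"object","properties":{"rows":{"type":"array","items":{"type":"array","items":{"type":"array","items":{"type":"number"}}}},"squeeze":{"type":"number"}},"required":["rows"]}

```bash
mkdir -p pics; ls; python3 - <<'E'
from station import r,snapshot
import cv2
print(r.sense())
for n in("side","top"):
    s=snapshot(n); cv2.imwrite(f"pics/{n}0.png",cv2.resize(s["color"][:,:,::-1],(800,600),interpolation=cv2.INTER_CUBIC)); print(n,s["K"],s["world_to_cam"],[k for k in s])
E
```

```text
pics
{'clock': 0.0, 'joint_positions': array([ 1.20038852,  0.33285942, -0.06470884,  1.46093022,  0.02160779,
        1.34990022, -0.08847922]), 'dq': array([ 0.001227  , -0.00043965,  0.00016925, -0.00060261, -0.00100013,
        0.00259962,  0.00025721]), 'tau': array([ 1.13879457e-04, -6.25450158e+01,  4.91077895e-02, -3.91609383e+01,
        1.62689248e-02,  9.77842952e-03, -4.13823318e-05]), 'tcp_pos': array([ 0.21289489, -0.58722872,  0.23052903]), 'tool_rot': array([-3.14019306e+00,  6.97388300e-05,  3.47859464e-01]), 'contact_force': array([ 0.37818636,  0.07251437, -0.53037834]), 'moment': array([-0.03997081, -0.02185812, -0.03358394]), 'grasp_force': 0.0, 'opening': 0.08580202017397219}
side [[392.68239103   0.         285.06032261]
 [  0.         392.68239103 207.65489794]
 [  0.           0.           1.        ]] [[-0.99952467 -0.02815312  0.01256303  0.50626932]
 [ 0.02909899 -0.72695592  0.6860673  -0.06174066]
 [-0.01018216  0.68610677  0.7274296  -1.05193504]
 [ 0.          0.          0.          1.        ]] ['color', 'K', 'world_to_cam']
top [[509.98005685   0.         276.01103342]
 [  0.         509.98005685 211.18126319]
 [  0.           0.           1.        ]] [[-2.76648246e-02 -9.99616831e-01 -9.20942529e-04  2.14304650e-02]
 [ 9.94342943e-01 -2.76133603e-02  1.02565168e-01 -5.36147062e-01]
 [-1.02551299e-01  1.92171468e-03  9.94725861e-01 -1.51184838e+00]
 [ 0.00000000e+00  0.00000000e+00  0.00000000e+00  1.00000000e+00]] ['color', 'K', 'world_to_cam']
```

View pics/side0.png

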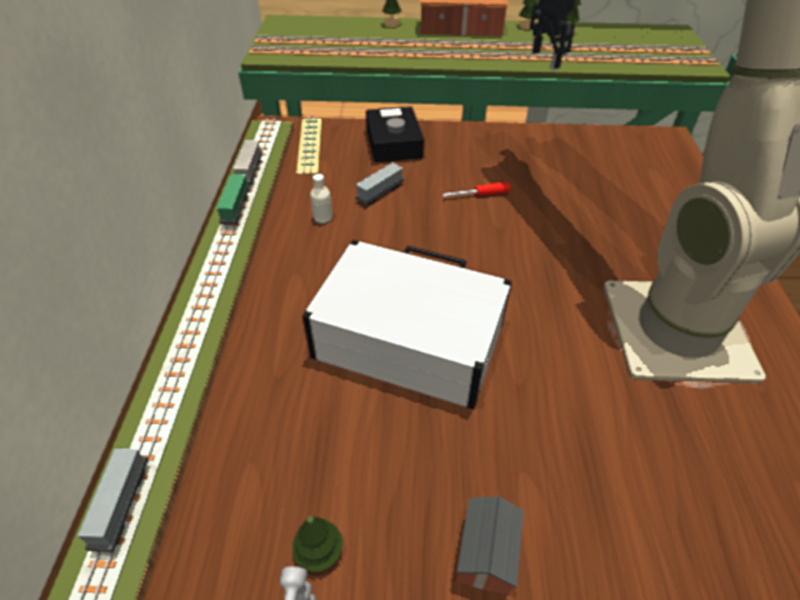

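View pics/top0.png

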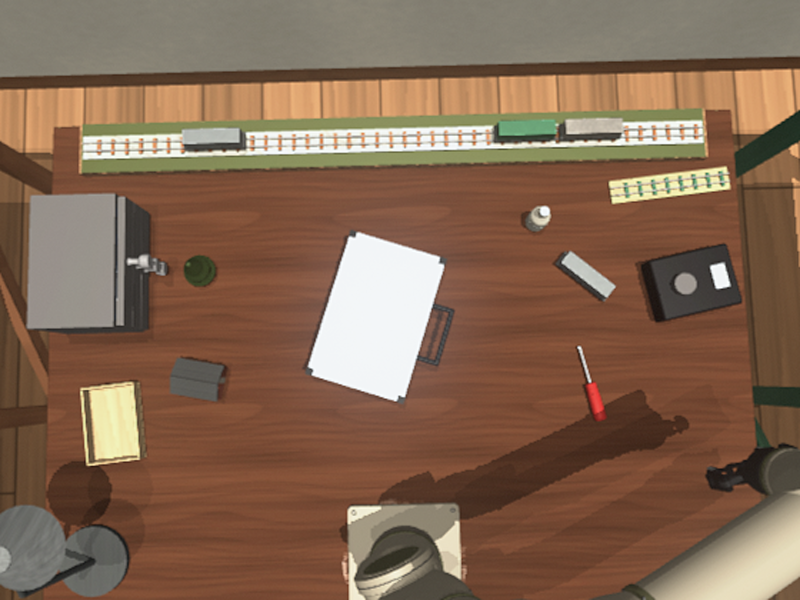

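```bash
cat > h.py <<'E'
import numpy as np, cv2
from station import r,snapshot
from scipy.optimize import least_squares
from scipy.spatial.transform import Rotation as R
def proj(K,T,p):
    c=np.asarray(p)@T[:3,:3].T+T[:3,3]
    return np.c_[K[0,0]*c[:,0]/-c[:,2]+K[0,2], K[1,1]*-c[:,1]/-c[:,2]+K[1,2]]
def case2w(q,p): return R.from_euler('z',q[2]).apply(np.asarray(p))+[q[0],q[1],0]
def Tt():
    s=r.sense(); T=np.eye(4); T[:3,:3]=R.from_euler('xyz',s['tool_rot']).as_matrix(); T[:3,3]=s['tcp_pos']; return s,T
E
python3 - <<'E'
from h import *
z=.112
P=[[.15,.1,z],[.15,-.1,z],[-.15,-.1,z],[-.15,.1,z],[.055,-.147,.088],[-.055,-.147,.088]]
top=np.array([[352,233],[444,260],[403,402],[308,370],[453,308],[437,363]])*.7
side=np.array([[310,313],[355,242],[510,282],[478,363]])*.7
a,b=snapshot("top"),snapshot("side")
def f(q):
    w=case2w(q,P); return np.r_[(proj(a["K"],a["world_to_cam"],w)-top).ravel(),(proj(b["K"],b["world_to_cam"],w[:4])-side).ravel()]
o=least_squares(f,[.55,0,0.]);q=o.x
print(q,np.round(o.fun.reshape(-1,2),1))
print("handle",case2w(q,[[0,-.142,.088]]),"hinge",case2w(q,[[0,.1,.062]]))
E
```

```text
[ 0.50122189  0.04150816 -0.32433512] [[-0.2 -2. ]
 [ 2.  -0.9]
 [ 0.2  0.6]
 [-1.   2.1]
 [ 1.3  2.6]
 [ 1.6  0.6]
 [-4.7  1.2]
 [-1.3 -1.7]
 [ 0.7 -1.2]
 [ 2.2  3.3]]
handle [[ 0.45596952 -0.09308836  0.088     ]] hinge [[0.53308975 0.13629445 0.062     ]]
```

Call:
{"fn": "drive_tool", "kwargs": {
  "rows": [
    [[0,0,1.1,0,0,0,0.085],[0,0,1.1,0,0,0,0.085],[0,0,1.1,0,0,0,0.085],[0,0,1.1,0,0,0,0.085],[0,0,1.1,0,0,0,0.085],[0,0,1.1,0,0,0,0.085],[0,0,1.1,0,0,0,0.085]]
  ]
}}

```text
clock: 0.78
tcp_pos: [0.213, -0.5875, 0.2311]
tool_rot: [-3.141, 0.0, -0.329]
contact_force: [0.5, -0.2, 0.7]
opening: 0.0847
grasp_force: 0.0
```

Call:
{"fn": "drive_tool", "kwargs": {
  "rows": [
    [[0,0,0,0.0045,-0.034,0,0.04],[0,0,0,0.0045,-0.034,0,0.04],[0,0,0,0.0045,-0.034,0,0.04],[0,0,0,0.0045,-0.034,0,0.04],[0,0,0,0.0045,-0.034,0,0.04],[0,0,0,0.0045,-0.034,0,0.04],[0,0,0,0.0045,-0.034,0,0.04],[0,0,0,0.0045,-0.034,0,0.04]]
  ]
}}

```text
clock: 1.45
tcp_pos: [0.3341, -0.3396, 0.2313]
tool_rot: [3.141, -0.0, -0.324]
contact_force: [1.9, -0.1, -0.6]
opening: 0.04
grasp_force: 0.0
```

Call:
{"fn": "drive_tool", "kwargs": {
  "rows": [
    [[0,0,0,0.0045,-0.034,0,0.03],[0,0,0,0.0045,-0.034,0,0.03],[0,0,0,0.0045,-0.034,0,0.03],[0,0,0,0.0045,-0.034,0,0.03],[0,0,0,0.0045,-0.034,0,0.03],[0,0,0,0.0045,-0.034,0,0.03],[0,0,0,0.0,-0.0,0,0.03],[0,0,0,0,0,0,0.03]]
  ]
}}

```text
clock: 2.12
tcp_pos: [0.425, -0.1548, 0.2314]
tool_rot: [3.141, -0.0, -0.32]
contact_force: [-0.3, -0.7, 0.4]
opening: 0.0298
grasp_force: 0.0
```

```bash
python3 - <<'E'
from h import *
s,T=Tt(); w=snapshot("wrist")
print(s['clock'],s['tcp_pos'],s['tool_rot'],s['opening'],s['joint_positions']); print(w['K'],w['hand_eye'])
np.save('w1T.npy',T); cv2.imwrite('pics/w1.png',cv2.resize(w['color'][:,:,::-1],(800,600),interpolation=cv2.INTER_CUBIC))
E
```

```text
2.1167 [ 0.42495931 -0.1547718   0.23137568] [ 3.14148555e+00 -2.11190797e-04 -3.20168631e-01] 0.029773764787154353 [ 0.65975658 -0.03123977 -0.39951777  1.87313291 -0.01249554  1.29705664
 -1.62717564]
[[315.1911655    0.         281.10966727]
 [  0.         315.1911655  204.7705927 ]
 [  0.           0.           1.        ]] [[-1.50903452e-03  9.62691252e-01  2.70597997e-01  6.86783876e-02]
 [ 9.99998859e-01  1.43226012e-03  4.81187999e-04 -8.65162316e-04]
 [ 7.56687582e-05  2.70598414e-01 -9.62692315e-01 -1.42412441e-01]
 [ 0.00000000e+00  0.00000000e+00  0.00000000e+00  1.00000000e+00]]
```

View pics/w1.png

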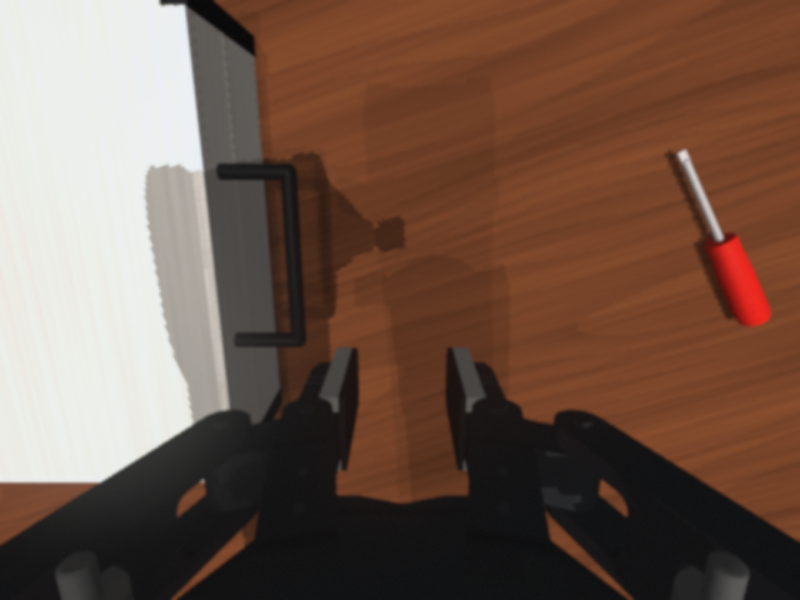

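Wrist view: handle bar from about (290,170) to (297,341), driver at the right, well clear.

```bash
cat >> h.py <<'E'
def back(K,C,uv,z):
    # C camera->world ; uv native pixels ; plane height z
    out=[]
    for u,v in uv:
        d=C[:3,:3]@[(u-K[0,2])/K[0,0],-(v-K[1,2])/K[1,1],-1]
        out.append(C[:3,3]+d*(z-C[2,3])/d[2])
    return np.array(out)
E
python3 - <<'E'
from h import *
w=snapshot("wrist"); T=np.load('w1T.npy'); C=T@w['hand_eye']
b=back(w['K'],C,np.array([[290,170],[297,341]])*.7,.088)
m=b.mean(0); d=b[0]-b[1]; print(b,m,np.linalg.norm(d),np.arctan2(d[1],d[0]))
t=back(w['K'],C,np.array([[187,5]])*.7,.112); print('lid edge pt',t)
g=m.copy(); g[2]=.088-.019
print("shift tool",T[:3,:3].T@(g-T[:3,3]))
E
```

```text
[[ 0.50979831 -0.10997789  0.088     ]
 [ 0.40424701 -0.07189565  0.088     ]] [ 0.45702266 -0.09093677  0.088     ] 0.11221111523762721 -0.3462580256511784
lid edge pt [[ 0.6004662  -0.09640479  0.112     ]]
shift tool [ 0.0103091  -0.07069966  0.16237029]
```

Call:
{"fn": "drive_tool", "kwargs": {
  "rows": [
    [[0,0,0.2,0.005,-0.035,0,0.026],[0,0,0,0.004,-0.035,0,0.026],[0,0,0,0,0,0.035,0.026],[0,0,0,0,0,0.035,0.026],[0,0,0,0,0,0.025,0.026],[0,0,0,0,0,0.0,0.026]]
  ]
}}

```text
clock: 2.72
tcp_pos: [0.4523, -0.0941, 0.1316]
tool_rot: [3.141, 0.008, -0.344]
contact_force: [-2.1, -0.3, -0.0]
opening: 0.0255
grasp_force: 0.0
```

```bash
python3 - <<'E'
from h import *
s,T=Tt(); w=snapshot("wrist")
print(s['tcp_pos'],s['tool_rot'],s['opening'],s['contact_force'])
np.save('w2T.npy',T); cv2.imwrite('pics/w2.png',cv2.resize(w['color'][:,:,::-1],(800,600),interpolation=cv2.INTER_CUBIC))
E
```

```text
[ 0.45232181 -0.09407666  0.13162952] [ 3.1406478   0.00782719 -0.3436238 ] 0.02553749804735626 [-2.13314005 -0.2923744  -0.01742533]
```

View pics/w2.png

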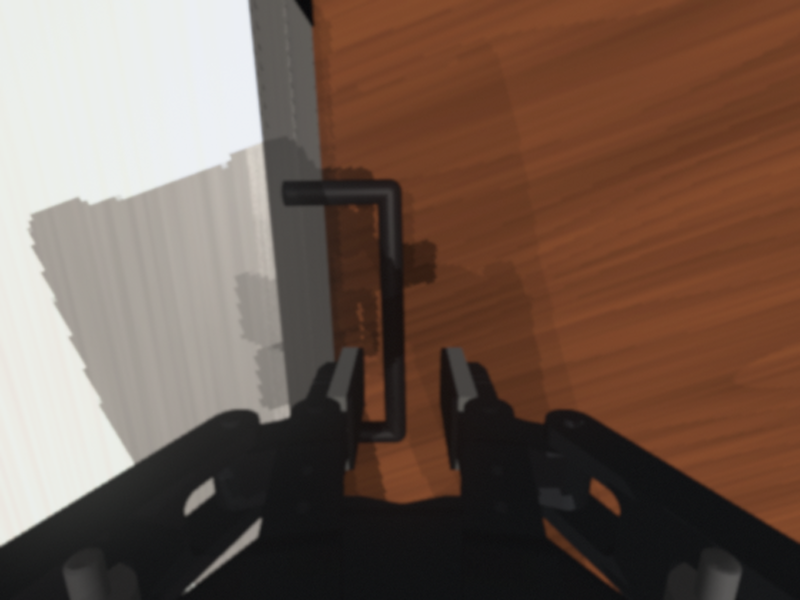

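Bar now runs (389,190)–(395,432), slightly left of the mid-line between the pads (~402).

```bash
python3 - <<'E'
from h import *
w=snapshot("wrist"); T=np.load('w2T.npy'); C=T@w['hand_eye']
b=back(w['K'],C,np.array([[389,190],[395,432]])*.7,.088)
m=b.mean(0); d=b[0]-b[1]; print(m,np.linalg.norm(d),np.arctan2(d[1],d[0]))
g=m.copy(); g[2]=.088-.019
print("shift tool",T[:3,:3].T@(g-T[:3,3]))
E
```

```text
[ 0.45715541 -0.09046968  0.088     ] 0.1113759499974404 -0.3275159627249193
shift tool [ 0.00382594 -0.0050837   0.06259672]
```

Call:
{"fn": "drive_tool", "kwargs": {
  "rows": [
    [[0,0,-0.15,0.004,-0.005,0.0,0.026],[0,0,0,0,0,0.025,0.026],[0,0,0,0,0,0.025,0.026],[0,0,0,0,0,0.012,0.026],[0,0,0,0,0,0,0.026],[0,0,0,0,0,0,0.026]]
  ]
}}

```text
clock: 3.32
tcp_pos: [0.4623, -0.09, 0.0757]
tool_rot: [-3.141, -0.002, -0.328]
contact_force: [0.2, -1.3, 0.2]
opening: 0.0262
grasp_force: 0.0
```

Call:
{"fn": "drive_tool", "kwargs": {
  "rows": [
    [[0,0,0,0,0,0,0.0],[0,0,0,0,0,0,0.0],[0,0,0,0,0,0,0.0],[0,0,0,0,0,0,0.0]]
  ],
  "squeeze": 40
}}

```text
clock: 3.65
tcp_pos: [0.4618, -0.0929, 0.0764]
tool_rot: [3.138, -0.003, -0.331]
contact_force: [-4.5, -10.4, 5.5]
opening: 0.0078
grasp_force: 39.0
```

Call:
{"fn": "drive_tool", "kwargs": {
  "rows": [
    [[0,0,0,0,0,0,0.026],[0,0,0,0,0,0,0.026],[0,0,0,0,0.002,0.004,0.026],[0,0,0,0,0,0.003,0.026],[0,0,0,0,0,0,0.026]]
  ]
}}

```text
clock: 4.07
tcp_pos: [0.4605, -0.0917, 0.067]
tool_rot: [3.142, 0.0, -0.328]
contact_force: [-0.1, -0.1, 0.9]
opening: 0.0256
grasp_force: 0.0
```

Call:
{"fn": "drive_tool", "kwargs": {
  "rows": [
    [[0,0,0,0,0,0,0.0],[0,0,0,0,0,0,0.0],[0,0,0,0,0,0,0.0],[0,0,0,0,0,0,0.0]]
  ],
  "squeeze": 40
}}

```text
clock: 4.4
tcp_pos: [0.4602, -0.0925, 0.0673]
tool_rot: [3.141, 0.0, -0.329]
contact_force: [-2.9, -6.0, 1.7]
opening: 0.0082
grasp_force: 39.0
```

```bash
python3 - <<'E'
import numpy as np
th=np.arange(0,25)*.07; phi=np.arctan2(.026,-.242)-th
p=.2434*np.c_[np.cos(phi),np.sin(phi)]
for i,d in enumerate(np.diff(p,axis=0)): print(i+1,'ty %.4f tz %.4f'%(-d[0],-d[1]), p[i+1].round(4) if i%8==7 else '')
E
```

```text
1 ty -0.0024 tz -0.0169 
2 ty -0.0036 tz -0.0167 
3 ty -0.0047 tz -0.0164 
4 ty -0.0059 tz -0.0160 
5 ty -0.0070 tz -0.0155 
6 ty -0.0080 tz -0.0150 
7 ty -0.0091 tz -0.0144 
8 ty -0.0101 tz -0.0137 [-0.1912  0.1506]
9 ty -0.0110 tz -0.0130 
10 ty -0.0119 tz -0.0122 
11 ty -0.0127 tz -0.0113 
12 ty -0.0135 tz -0.0104 
13 ty -0.0142 tz -0.0095 
14 ty -0.0148 tz -0.0084 
15 ty -0.0153 tz -0.0074 
16 ty -0.0158 tz -0.0063 [-0.082   0.2292]
17 ty -0.0162 tz -0.0052 
18 ty -0.0166 tz -0.0040 
19 ty -0.0168 tz -0.0029 
20 ty -0.0170 tz -0.0017 
21 ty -0.0170 tz -0.0005 
22 ty -0.0170 tz 0.0007 
23 ty -0.0169 tz 0.0019 
24 ty -0.0168 tz 0.0031 [0.0522 0.2377]
```

Call:
{"fn": "drive_tool", "kwargs": {
  "rows": [
    [[0,0,0,0,-0.0024,-0.017,0.0],[0,0,0,0,-0.0036,-0.0167,0.0],[0,0,0,0,-0.0047,-0.0164,0.0],[0,0,0,0,-0.006,-0.016,0.0],[0,0,0,0,-0.007,-0.0155,0.0],[0,0,0,0,-0.008,-0.015,0.0],[0,0,0,0,-0.009,-0.0144,0.0],[0,0,0,0,-0.01,-0.0137,0.0]]
  ],
  "squeeze": 50
}}

```text
clock: 5.07
tcp_pos: [0.476, -0.0454, 0.1927]
tool_rot: [3.138, 0.001, -0.33]
contact_force: [-3.7, -7.4, 3.2]
opening: 0.0085
grasp_force: 48.7
```

Call:
{"fn": "drive_tool", "kwargs": {
  "rows": [
    [[0,0,0,0,-0.011,-0.013,0.0],[0,0,0,0,-0.012,-0.0122,0.0],[0,0,0,0,-0.0127,-0.0113,0.0],[0,0,0,0,-0.0135,-0.0104,0.0],[0,0,0,0,-0.0142,-0.0095,0.0],[0,0,0,0,-0.0148,-0.0084,0.0],[0,0,0,0,-0.0153,-0.0074,0.0],[0,0,0,0,-0.0158,-0.0063,0.0]]
  ]
}}

```text
clock: 5.73
tcp_pos: [0.5115, 0.0598, 0.2725]
tool_rot: [3.14, 0.0, -0.329]
contact_force: [-9.2, -3.6, 12.5]
opening: 0.0083
grasp_force: 51.5
```

Call:
{"fn": "drive_tool", "kwargs": {
  "rows": [
    [[0,0,0,0,-0.0162,-0.0052,0.0],[0,0,0,0,-0.0166,-0.004,0.0],[0,0,0,0,-0.0168,-0.003,0.0],[0,0,0,0,-0.017,-0.0017,0.0],[0,0,0,0,-0.017,-0.0005,0.0],[0,0,0,0,-0.017,0.0007,0.0],[0,0,0,0,-0.0169,0.002,0.0],[0,0,0,0,-0.0168,0.003,0.0]]
  ]
}}

```text
clock: 6.4
tcp_pos: [0.5547, 0.1888, 0.2794]
tool_rot: [-3.141, 0.002, -0.327]
contact_force: [-4.1, 0.0, 0.0]
opening: 0.0078
grasp_force: 51.4
```

Call:
{"fn": "drive_tool", "kwargs": {
  "rows": [
    [[0,0,0,0,-0.006,0.001,0.0],[0,0,0,0,0,0,0.0],[0,0,0,0,0,0,0.0]]
  ]
}}

```text
clock: 6.65
tcp_pos: [0.5564, 0.1938, 0.2784]
tool_rot: [-3.141, 0.002, -0.326]
contact_force: [-5.9, 3.5, 4.1]
opening: 0.0083
grasp_force: 51.5
```

Call:
{"fn": "drive_tool", "kwargs": {
  "rows": [
    [[0,0,0,0,0,0,0.03],[0,0,0,0,0,0,0.03],[0,0,0,0,0,0,0.03],[0,0,0,0,0,-0.015,0.03],[0,0,0,0,0,-0.03,0.03],[0,0,0,0,0,-0.03,0.03],[0,0,0,0,0.03,0,0.03],[0,0,0,0,0.04,0,0.03]]
  ]
}}

```text
clock: 7.32
tcp_pos: [0.5349, 0.1284, 0.3545]
tool_rot: [-3.138, -0.002, -0.324]
contact_force: [1.5, 0.4, 0.3]
opening: 0.0302
grasp_force: 0.0
```

Call:
{"fn": "drive_tool", "kwargs": {
  "rows": [
    [[0,0,0,0,0.04,0,0.085],[0,0,0,0,0.04,0,0.085],[0,0,0,0,0.04,0,0.085],[0,0,0,0,0.03,0,0.085],[0,0,0,0,0.03,0,0.085],[0,0,0,0,0,0,0.085],[0,0,0,0,0,0,0.085]]
  ]
}}

```text
clock: 7.9
tcp_pos: [0.4763, -0.0464, 0.3534]
tool_rot: [3.141, -0.001, -0.333]
contact_force: [-0.6, 0.9, -0.4]
opening: 0.0848
grasp_force: 0.0
```

```bash
python3 - <<'E'
from h import *
s,T=Tt(); w=snapshot("wrist"); 
print(s['tcp_pos'],s['tool_rot'],s['opening'],s['contact_force'],s['joint_positions'])
np.save('w3T.npy',T); cv2.imwrite('pics/w3.png',cv2.resize(w['color'][:,:,::-1],(800,600),interpolation=cv2.INTER_CUBIC))
t=snapshot("top"); cv2.imwrite('pics/t3.png',cv2.resize(t['color'][140:300,180:380][:,:,::-1],(750,600),interpolation=cv2.INTER_CUBIC))
E
```

```text
[ 0.47626849 -0.0464357   0.35344031] [ 3.14095175e+00 -8.39779093e-04 -3.33331119e-01] 0.0847734778862241 [-0.59712786  0.93484558 -0.35102997] [ 0.53302415 -0.00646545 -0.52293008  1.59743437 -0.00235507  1.54916705
 -1.89397532]
```

View pics/w3.png

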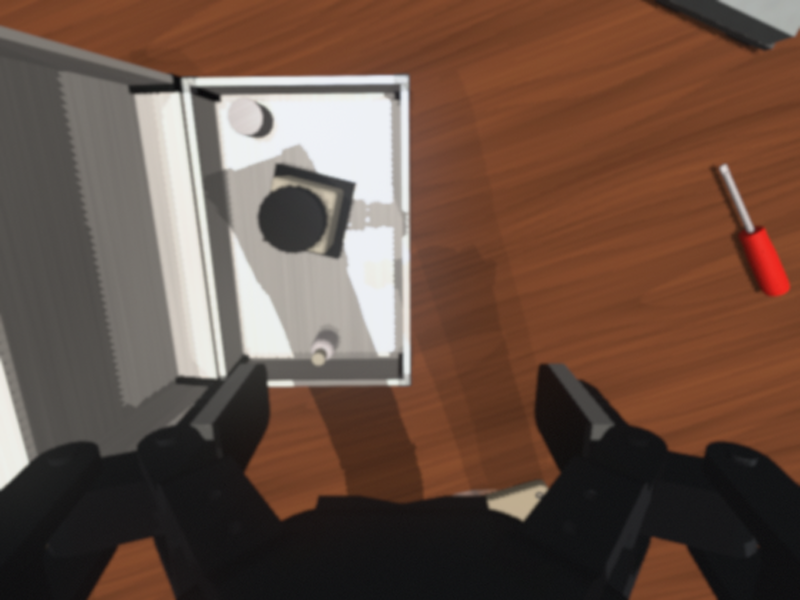

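View pics/t3.png

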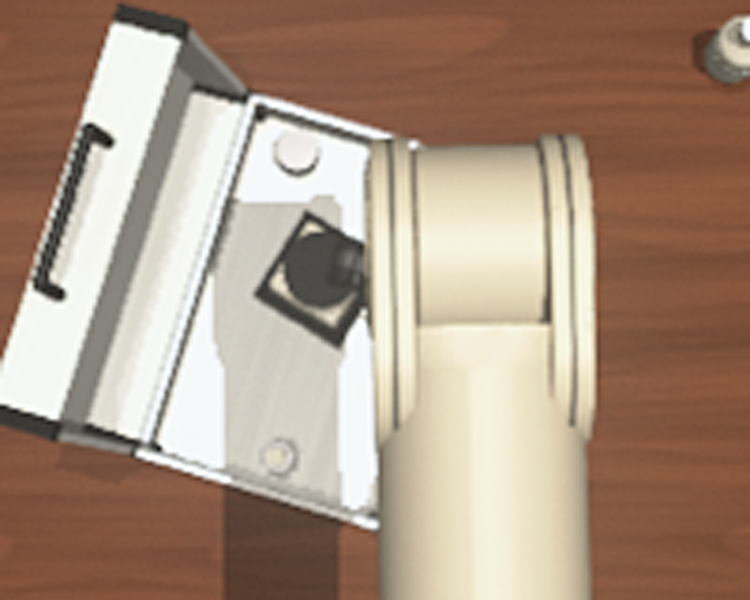

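Lid is open on its stop; cap top centre at (293,219) in the wrist view, jar turned ~13° against the case, tin (250,117) and vial (320,350) well apart.

```bash
python3 - <<'E'
from h import *
w=snapshot("wrist"); T=np.load('w3T.npy'); C=T@w['hand_eye']; K=w['K']
c=back(K,C,np.array([[293,219],[258,219],[328,219],[293,185],[293,252]])*.7,.100)
print(c, 'dia',np.linalg.norm(c[1]-c[2]),np.linalg.norm(c[3]-c[4]))
g=c[0].copy(); print("shift tool",T[:3,:3].T@(g-T[:3,3]))
rim=back(K,C,np.array([[184,78],[408,78],[410,383],[222,383]])*.7,.062);q=rim.mean(0);print(rim,q)
for p in rim.tolist()+c.tolist(): print(R.from_euler('z',.33).apply(np.array(p)-q).round(3))
E
```

```text
[[0.53065416 0.03590287 0.1       ]
 [0.54069578 0.06475692 0.1       ]
 [0.52061166 0.00704628 0.1       ]
 [0.55732549 0.02463266 0.1       ]
 [0.50371475 0.04728637 0.1       ]] dia 0.06110556559277292 0.05820052756312465
shift tool [ 0.02423874 -0.09576348  0.25339943]
[[ 0.67533515  0.08851708  0.062     ]
 [ 0.61037795 -0.09823165  0.062     ]
 [ 0.32942207 -0.0039268   0.062     ]
 [ 0.39497713  0.18430471  0.062     ]] [0.50252807 0.04266583 0.062     ]
[0.149 0.099 0.   ]
[ 0.148 -0.098  0.   ]
[-0.149 -0.1    0.   ]
[-0.148  0.099  0.   ]
[0.029 0.003 0.038]
[0.029 0.033 0.038]
[ 0.029 -0.028  0.038]
[0.058 0.001 0.038]
[-0.     0.005  0.038]
```

Call:
{"fn": "drive_tool", "kwargs": {
  "rows": [
    [[0,0,0,0.006,-0.024,0,0.085],[0,0,0,0.006,-0.024,0.02,0.085],[0,0,0,0.006,-0.024,0.03,0.085],[0,0,0,0.006,-0.024,0.03,0.085],[0,0,0,0,0,0.03,0.085],[0,0,0,0,0,0.03,0.085],[0,0,0,0,0,0.03,0.085],[0,0,0,0,0,0,0.085]]
  ]
}}

```text
clock: 8.72
tcp_pos: [0.5275, 0.04, 0.1776]
tool_rot: [3.139, 0.008, -0.326]
contact_force: [0.0, -0.6, -1.1]
opening: 0.085
grasp_force: 0.0
```

Call:
{"fn": "drive_tool", "kwargs": {
  "rows": [
    [[0,0,0,0,0,0.02,0.085],[0,0,0,0,0,0.02,0.085],[0,0,0,0,0,0,0.085],[0,0,0,0,0,0,0.085]]
  ]
}}

```text
clock: 9.05
tcp_pos: [0.5306, 0.0396, 0.1442]
tool_rot: [-3.141, 0.0, -0.328]
contact_force: [0.3, 0.4, 0.7]
opening: 0.0852
grasp_force: 0.0
```

```bash
python3 - <<'E'
from h import *
s,T=Tt(); w=snapshot("wrist"); 
print(s['tcp_pos'],s['tool_rot'],s['opening'],s['contact_force'],s['joint_positions'])
np.save('w4T.npy',T); cv2.imwrite('pics/w4.png',cv2.resize(w['color'][:,:,::-1],(800,600),interpolation=cv2.INTER_CUBIC))
E
```

```text
[0.53061465 0.03963653 0.1441936 ] [-3.14140286e+00  4.74868902e-04 -3.27549416e-01] 0.08520296486209772 [0.26812469 0.36247824 0.73353554] [ 0.37952283  0.25442309 -0.61166733  1.78993417  0.15877966  1.14695927
 -2.18099952]
```

View pics/w4.png

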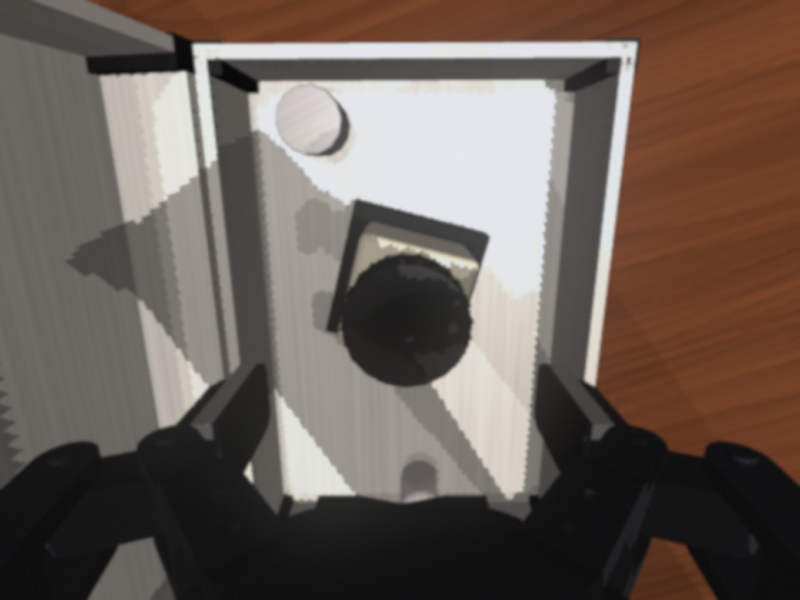

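Cap top disc spans about u 342–472, lower edge v 386 → centre about (407,320).

```bash
python3 - <<'E'
from h import *
w=snapshot("wrist"); T=np.load('w4T.npy'); C=T@w['hand_eye']; K=w['K']
c=back(K,C,np.array([[407,320],[342,320],[472,320],[407,386],[407,255]])*.7,.100)
print(c.round(4), np.linalg.norm(c[1]-c[2]),np.linalg.norm(c[0]-c[3]))
print("shift tool",T[:3,:3].T@(c[0]-T[:3,3]))
E
```

```text
[[0.5337 0.0371 0.1   ]
 [0.5429 0.0641 0.1   ]
 [0.5245 0.0102 0.1   ]
 [0.5035 0.0473 0.1   ]
 [0.561  0.0279 0.1   ]] 0.0569388198571336 0.03189644603079587
shift tool [0.00371889 0.00139312 0.04419157]
```

Call:
{"fn": "drive_tool", "kwargs": {
  "rows": [
    [[0,0,0,0.001,0.002,0.02,0.085],[0,0,0,0,0,0.02,0.085],[0,0,0,0,0,0.015,0.085],[0,0,0,0,0,0.012,0.085],[0,0,0,0,0,0.005,0.085],[0,0,0,0,0,0,0.085],[0,0,0,0,0,0,0.085]]
  ]
}}

```text
clock: 9.73
tcp_pos: [0.5314, 0.0369, 0.0721]
tool_rot: [-3.141, -0.001, -0.328]
contact_force: [-0.2, 0.2, 1.1]
opening: 0.0852
grasp_force: 0.0
```

Call:
{"fn": "drive_tool", "kwargs": {
  "rows": [
    [[0,0,0,0,0,0,0.05],[0,0,0,0,0,0,0.05],[0,0,0,0,0,0,0.05],[0,0,0,0,0,0,0.05]]
  ],
  "squeeze": 25
}}

```text
clock: 10.07
tcp_pos: [0.5315, 0.0371, 0.0721]
tool_rot: [-3.141, -0.002, -0.328]
contact_force: [-0.1, 1.9, 6.3]
opening: 0.0571
grasp_force: 26.4
```

Call:
{"fn": "drive_tool", "kwargs": {
  "rows": [
    [[0,0,0,0,0,0,0.04],[0,0,0,0,0,0,0.04],[0,0,-0.6,0,0,-0.0001,0.04],[0,0,-0.8,0,0,-0.0002,0.04],[0,0,-0.8,0,0,-0.0002,0.04],[0,0,-0.8,0,0,-0.0002,0.04],[0,0,0,0,0,0,0.04]]
  ],
  "squeeze": 110
}}

```text
clock: 10.65
tcp_pos: [0.5319, 0.037, 0.0732]
tool_rot: [-3.141, -0.003, -0.062]
contact_force: [0.7, 1.9, 8.3]
opening: 0.0551
grasp_force: 114.8
```

```bash
python3 - <<'E'
from h import *
s,T=Tt(); print(s['tool_rot'],s['contact_force'],s['moment'],s['joint_positions'])
E
```

```text
[-3.14135640e+00 -2.60408096e-03 -6.20364291e-02] [0.72802982 1.85494332 8.32227782] [0.03800944 0.04935034 0.12746981] [ 0.39370291  0.35009872 -0.63442468  1.85382644  0.24260248  1.01255409
 -1.97378363]
```

Call:
{"fn": "drive_tool", "kwargs": {
  "rows": [
    [[0,0,-0.8,0,0,-0.0002,0.04],[0,0,-0.8,0,0,-0.0002,0.04],[0,0,-0.8,0,0,-0.0002,0.04],[0,0,-0.8,0,0,-0.0002,0.04],[0,0,-0.8,0,0,-0.0002,0.04],[0,0,-0.8,0,0,-0.0002,0.04],[0,0,-0.8,0,0,-0.0002,0.04]]
  ]
}}

```text
clock: 11.23
tcp_pos: [0.5321, 0.0372, 0.0744]
tool_rot: [3.141, -0.003, 0.425]
contact_force: [2.7, 1.6, 5.7]
opening: 0.0551
grasp_force: 114.8
```

```bash
python3 - <<'E'
from h import *
s,T=Tt(); print(s['tool_rot'],s['tcp_pos'],s['contact_force'],s['moment'],s['joint_positions'])
w=snapshot("wrist"); cv2.imwrite('pics/w5.png',cv2.resize(w['color'][:,:,::-1],(800,600),interpolation=cv2.INTER_CUBIC))
E
```

```text
[ 3.14082891e+00 -2.89674130e-03  4.25110768e-01] [0.53206838 0.03716528 0.07441722] [2.74334718 1.61723218 5.73934702] [ 0.3152766 -0.3988679 -0.2646029] [ 0.46205358  0.36825449 -0.71708406  1.8495855   0.28085164  1.02382055
 -1.5147302 ]
```

View pics/w5.png

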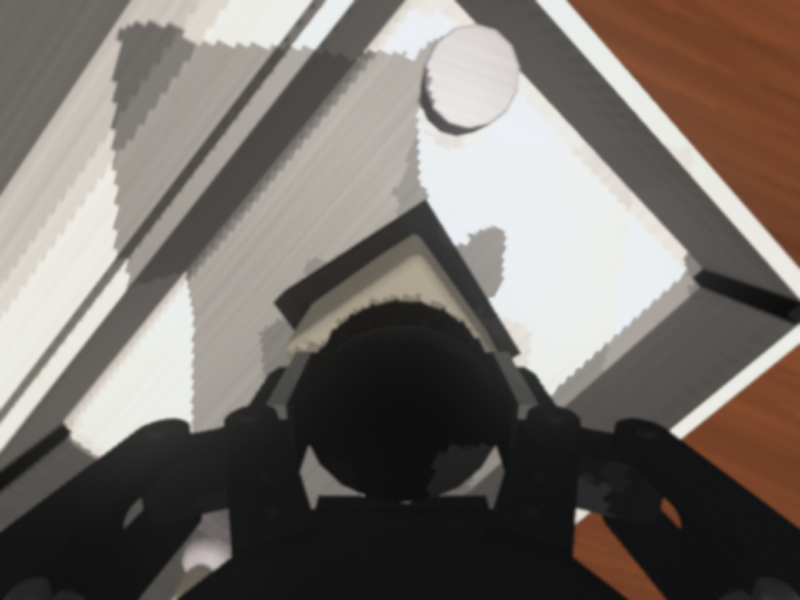

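Call:
{"fn": "drive_tool", "kwargs": {
  "rows": [
    [[0,0,-0.8,0,0,-0.0002,0.04],[0,0,-0.8,0,0,-0.0002,0.04],[0,0,-0.8,0,0,-0.0002,0.04],[0,0,-0.8,0,0,-0.0002,0.04],[0,0,-0.8,0,0,-0.0002,0.04],[0,0,-0.8,0,0,-0.0002,0.04],[0,0,-0.8,0,0,-0.0002,0.04],[0,0,0,0,0,0,0.04]]
  ]
}}

```text
clock: 11.95
tcp_pos: [0.5319, 0.0377, 0.0761]
tool_rot: [3.14, -0.002, 0.916]
contact_force: [0.4, 3.2, 10.5]
opening: 0.0555
grasp_force: 115.7
```

```bash
python3 - <<'E'
from h import *
s,T=Tt(); print(s['tool_rot'],s['tcp_pos'],s['contact_force'],s['moment'])
E
```

```text
[ 3.13993919e+00 -2.31790236e-03  9.15639738e-01] [0.53193088 0.03772056 0.07608914] [ 0.35646228  3.19005963 10.50411618] [0.47641298 0.12760103 0.12345862]
```

Call:
{"fn": "drive_tool", "kwargs": {
  "rows": [
    [[0,0,-0.6,0,0,-0.0001,0.04],[0,0,-0.6,0,0,-0.0001,0.04],[0,0,0,0,0,-0.001,0.04],[0,0,0,0,0,-0.001,0.04],[0,0,0,0,0,0,0.04]]
  ]
}}

```text
clock: 12.37
tcp_pos: [0.5306, 0.0368, 0.0769]
tool_rot: [-3.141, 0.0, 1.014]
contact_force: [1.0, 1.9, -0.2]
opening: 0.0554
grasp_force: 115.9
```

```bash
python3 - <<'E'
from h import *
s,T=Tt(); print(s['tool_rot'],s['tcp_pos'],s['contact_force'],s['moment'])
E
```

```text
[-3.14142859e+00  7.70998904e-05  1.01408493e+00] [0.53063657 0.0367791  0.0769202 ] [ 0.99597604  1.87499517 -0.24304613] [ 0.53081114 -0.00980511  0.02573041]
```

Call:
{"fn": "drive_tool", "kwargs": {
  "rows": [
    [[0,0,0,0,0,-0.001,0.04],[0,0,0,0,0,-0.001,0.04],[0,0,0,0,0,-0.001,0.04],[0,0,0,0,0,0,0.04]]
  ]
}}

```text
clock: 12.7
tcp_pos: [0.5307, 0.0367, 0.08]
tool_rot: [3.142, 0.0, 1.015]
contact_force: [-0.2, 1.6, -0.6]
opening: 0.0551
grasp_force: 115.9
```

```bash
python3 - <<'E'
from h import *
s,T=Tt(); print(s['tool_rot'],s['tcp_pos'],s['contact_force'],s['moment'])
w=snapshot("wrist"); cv2.imwrite('pics/w6.png',cv2.resize(w['color'][:,:,::-1],(800,600),interpolation=cv2.INTER_CUBIC))
E
```

```text
[3.14154074e+00 1.92125826e-04 1.01510289e+00] [0.53072314 0.03669547 0.0799992 ] [-0.24552392  1.56305553 -0.62353363] [ 0.36799373  0.01284191 -0.01948237]
```

View pics/w6.png

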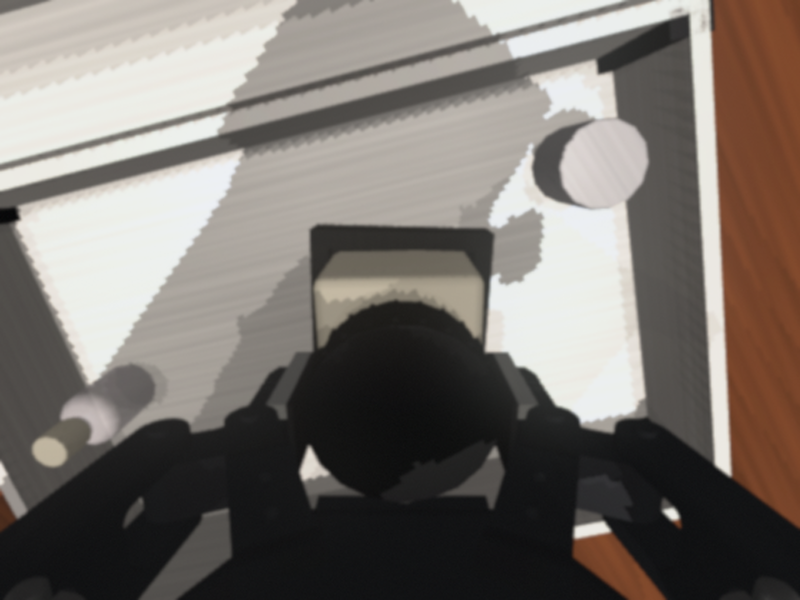

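The threads seem free (fz only −0.6 N, well under the jar's weight) and the jar still sits in the socket; continue straight up.

Call:
{"fn": "drive_tool", "kwargs": {
  "rows": [
    [[0,0,0,0,0,-0.002,0.04],[0,0,0,0,0,-0.002,0.04],[0,0,0,0,0,-0.003,0.04],[0,0,0,0,0,-0.004,0.04],[0,0,0,0,0,-0.005,0.04],[0,0,0,0,0,-0.006,0.04],[0,0,0,0,0,-0.006,0.04],[0,0,0,0,0,0,0.04]]
  ]
}}

```text
clock: 13.42
tcp_pos: [0.5316, 0.0368, 0.1095]
tool_rot: [3.14, -0.001, 1.015]
contact_force: [0.1, 1.0, -0.7]
opening: 0.0551
grasp_force: 116.0
```

Call:
{"fn": "drive_tool", "kwargs": {
  "rows": [
    [[0,0,0,0,0,0,0.04],[0,0,0,0,0,0,0.04],[0,0,0,0,0,0,0.04]]
  ]
}}

```text
clock: 13.67
tcp_pos: [0.5306, 0.0367, 0.1076]
tool_rot: [-3.141, 0.0, 1.015]
contact_force: [0.1, -1.2, 0.1]
opening: 0.0552
grasp_force: 116.0
```

```bash
python3 - <<'E'
from h import *
s,T=Tt(); print(s['tool_rot'],s['tcp_pos'],s['contact_force'],s['moment'])
w=snapshot("wrist");t=snapshot("side")
a=cv2.resize(w['color'],(400,300)); b=cv2.resize(t['color'][130:320,180:380],(400,380),interpolation=cv2.INTER_CUBIC)
o=np.zeros((380,800,3),np.uint8);o[:300,:400]=a;o[:,400:]=b; cv2.imwrite('pics/w7.png',o[:,:,::-1])
E
```

```text
[-3.14132148e+00  3.17611169e-04  1.01534009e+00] [0.53057772 0.03667856 0.10764425] [ 0.14233477 -1.17931281  0.1000708 ] [ 0.0121178  -0.02655305  0.00343544]
```

View pics/w7.png

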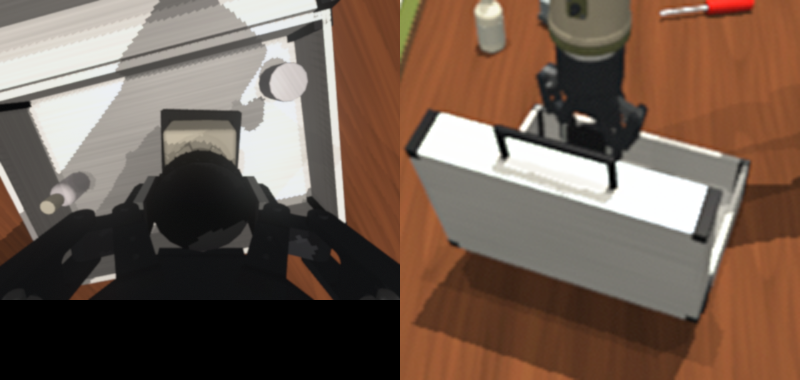

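The lid is open and the jar is still in its socket. The cap is level in the grip, about 2 cm above the jar's mouth.

```bash
python3 -c "
from station import r
print(r.sign_off())"
```

```text
the job is handed in; nothing more can be done
None
```

Job handed in: the lid is open on its stop, and the cap is unscrewed and held level about 2 cm above the mouth of the jar, which is still in its socket; nothing else was touched.

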